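# Open the ratchet pot holder

### The job

Make room in the small pot holder for the carton: press down the release pad on top of the holder's sliding jaw with the fingertips and, keeping it pressed, push the jaw back along its bar, away from the pot, until it is fully home against the end stop; then lift the fingers off and take the hand away. This is pressing and pushing only: lift nothing, and leave the pot, the carton and the jar standing where they are.

Things in the scene. Friction and masses are not known exactly. Their poses are not given: they have to be found in the camera images.
- holder: Pot holder fixed to the worktop: aluminium floor plate 6 mm thick, 110 x 236 mm (x -62..48, y -123..113 mm of the origin, at worktop height), white end wall 50 mm high at its -y end, toothed steel bar along its -x side (centre line x = -40 mm). Its y axis runs along the bar from end wall to end stop, away from the robot and more or less to its left: the way the jaw opens. z is up; position and yaw vary.
- end_stop (a point): Centre of the top of the white end stop, a fixed block 40 (holder x) x 10 (y) mm, top 44 mm high, at the bar's +y end, against which the jaw's carriage comes to rest when fully back. A wall cabinet hangs over the back of the worktop, from 0.575 m in front of the robot (world x) and 0.45 m above the worktop: keep the wrist and arm clear of it.
- jaw (a joint): How far the white jaw is pushed back along the bar (+y of the holder), m: 0 = nearest the end wall, 0.09 = against the end stop; starts at 0 to 0.046. A ratchet lets it slide towards the pot but not back (6 mm of play at most) unless the release is pressed; freed, it slides with about 4 N of friction and stays where left.
- jaw_plate (a point): The jaw: this point is the middle of the top of its cross plate (106 mm long, 8 mm thick, top 45 mm high), which faces the pot. Behind it, on the bar, is the jaw's carriage, 40 (holder x) x 62 (y) mm, 46 mm high, with the release pad on top and an upright push wall at its +y end.
- release (a joint): How far the release pad is pressed down, m: 0 = up, 0.010 = fully down. At rest it reads 0 to 0.004, depending on how the pawl sits on the teeth. Beyond 0.005 the ratchet is free. A spring returns it: about 3 N at the start of its travel, 5.5 N fully down.
- release_top (a point): Centre of the top of the release pad, a black ribbed pad 30 (holder x) x 40 mm (holder y) on the jaw's carriage; moves with jaw and pad. 58 to 62 mm above the worktop at rest, 52 mm fully down; even then it stands above all of the jaw except the push wall. Axes as the holder's. A finger drawn back while still pressing drags the jaw with it: lift off first.
- push_face (a point): Middle of the push wall's face that looks at the pad (to -y of the holder), 75 mm above the worktop. The white wall is 40 mm wide (holder x), 8 mm thick (from here to +y), its top at 88 mm; the face is 22 mm beyond the pad's centre along the holder's y. A finger pressing the pad can push the jaw by this wall.
- pot: A low round pot with a lid, 58 mm across, 50 mm high, loose, standing on the holder's floor plate between end wall and jaw. Origin at the centre of its underside.
- carton: A small printed carton, 34 x 95 x 54 mm, 50 g, loose, standing on the worktop to the left of the holder. Origin at the centre of its underside.
- jar: A jar with a lid, 64 mm across, 90 mm high, loose, on the worktop near its front edge, to the left of the holder. Origin at the centre of its underside.

How it is judged:
On the way:
1. the release pad is pressed while the jaw is still near its start (value of joint release above 0.005 m and value of joint jaw below 0.07 m), for 0.05 s.
At the end, for the whole second after the job is handed in: The jaw is back against the end stop (within 6 mm: joint value over 0.084 of 0.09), the release pad has sprung up again (below 0.005), and the pot, the carton and the jar stand upright (tilt below 0.15 rad) within 25 mm of where they were (value of joint jaw above 0.084 m and value of joint release below 0.005 m and angle between each of pot, carton, jar's own z axis and vertical below 0.15 rad and distance of each of pot, carton, jar from where it was at the start of the episode below 0.025 m); the robot touches nothing.
It fails at once if the pot is knocked over, lifted or carried off (angle between pot's own z axis and vertical above 0.5 rad or height (world z) of pot above 0.02 m or distance of pot from where it was at the start of the episode above 0.04 m).
It fails at once if the carton is knocked over, lifted or carried off (angle between carton's own z axis and vertical above 0.5 rad or height (world z) of carton above 0.02 m or distance of carton from where it was at the start of the episode above 0.04 m).
It fails at once if the jar is knocked over, lifted or carried off (angle between jar's own z axis and vertical above 0.5 rad or height (world z) of jar above 0.02 m or distance of jar from where it was at the start of the episode above 0.04 m).
It also fails if it takes over 37 s, if anything falls off the work surface, if the arm or the gripper's body presses on something with over 40 N, if the wrist force passes 120 N, or if a joint passes its speed limit or range.

### The arm

A 7-joint arm with a two-finger parallel gripper is mounted at the origin on a cart in front of the work surface, level with it; the furniture and walls round the work are solid. World frame = base frame: x ahead of the robot, y to its left, z up, the work surface at z = 0. Lengths are in m, angles in rad, forces in N, time in s.
With the tool pointing down it reaches from about 0.425 to 0.825 m from the base axis. Payload 3.6 kg.
Tool frame: the origin (TCP) lies on the centre line of the jaws, within the pads' length; the fingertips stand bot.tip_reach ahead of it and the grasp point (between the pads) lies 6 mm ahead of it (bot.tip_reach is the distance from the TCP to the fingertips, in m); z points along the fingers, y is the line along which they close (so a half turn about z gives the same grasp; the last joint's range is limited). The gripper opens to 93 mm and grips with 3 to 60 N. Pads are 15 mm wide; open, the fingers measure 128 mm over their backs; the gripper's body (75 mm by 188 mm) begins 65 mm behind the grasp point.
Start: joints at [-1.196, 0.615, -0.013, 1.423, 0.008, 1.103, -0.04], TCP at [0.254, 0.598, 0.244] pointing down, gripper open.
Joint ranges: [-3.12, 3.12], [-0.3, 2.06], [-1.34, 1.32], [0.26, 2.42], [-1.36, 4.5], [0.01, 1.98], [-2.84, 2.84]. Speed limits (rad/s): [2.79, 2.79, 3.14, 3.14, 3.14, 3.14, 3.14].

### API

Orientations are given as a 3x3 rotation matrix whose columns are the frame's x, y, z axes.
In Python, from bench import bot gives the robot as it stands.
- The arm moves only by the tool send_rows, never from a script. Its argument "plan" is a list of rows, each an object with "translation": the shift along the tool's x, y, z in cm, a list of three; "twist": the turn about the tool's z in rad. A call has 1 to 10 rows; each row shifts and turns the commanded pose from where the row before left it, along the tool's axes as they then stand; what a row does not reach is not made up. A row lasts 1/10 s, in which the tool goes at most 50 mm and 8.59 degrees, less where a joint would pass 70% of its speed; a pose out of reach is approached as far as the arm can. A call with a gripper value outside its range is refused whole. "hand" is the closure, from 0 (fully open) to 1 (shut), set as the call begins (left out, the last holds). The fingers move at their own pace and stop on an object; "grip_force" is the grip in N (left out, the last holds). Time passes only in rows, so rows that do not move let the fingers close. It gives the time, the measured TCP pose, the force, the opening and the grip force at its end, in the units of the state.
- bot.sense(): the state, without advancing time (a new reading comes with each control period).
- bot.snapshot(name): name is "side" or "top"; returns the picture (400x640x3 uint8, blue, green, red); there is no depth.
- bot.get_calibration(name): a dict with "fx", "fy", "cx", "cy" (pixels), "k1" (the pictures are not rectified: a ray, as slopes to the right and down, at radius r is drawn at 1 + k1 r^2 times it, then the intrinsics apply), "rvec" (rotation vector, rad) and "tvec" (3), from world to camera coordinates, as OpenCV has them. Camera axes: x right, y down, z forward; pixel columns grow to the right and rows downward; lengths in m; the calibration is good to about 2 mm. A picture is of the moment at which its call begins. get_calibration takes no time and is no camera call.
- bot.job_done(): hands the job in; it is judged then, once.
Trained networks look in the newest picture that a camera, given by its name, has taken for a name from the list of things; names that differ only in an ending like _2 or _b are one class to them, and where a whole thing is asked for, a point or a joint stands for the part that bears it (a point fixed in the world has none). Each returns a list of dicts, best first, with "p" (0 to 1); they miss things now and then, are a little off and sometimes report something else, mostly with a low value. They report only what shows in the picture. A call takes as long as a camera call.
- bot.outline_of(thing, camera): "mask" (400x640 bool, what is visible of it) and "rect" ([left, top, right, bottom] in pixels, round what is visible of it).
- bot.landmark_of(thing, camera): "xy" ([column, row] in pixels: a listed point, or the origin of a listed thing).
The state is a dict: "time": time; "joints": joint angles; "dq": joint speeds; "tau": joint torques, N m; "tool_pos": TCP position; "ee_rot": TCP orientation; "force": force on the tool from outside, world axes, zero at the start; "ft_torque": the same for the moment, N m; "finger_gap": finger opening in m; "gripper_force": force on a finger pad.
Only numpy, scipy, OpenCV 4.12 (cv2) and the standard library are available. Lean on these libraries where they do the work, as an engineer would, in place of code of your own. Each camera call takes 0.05 s, during which the arm holds its last target. There are 200 camera calls.

## Working session

There is one attempt and no reset: what is moved stays moved. The work goes in short steps, Python scripts to look and compute and a tool call to move; the robot and the scene stay as the last step left them, time stands still between calls to the robot, and variables do not carry over. Pictures are saved under pics/ and viewed, at most 10 in all, crops included, and the job is handed in when it is done.

Besides the shell and the picture viewer there is one more tool, called after ">>>" as name(argument=value, ...) on one line, values as JSON. send_rows: Moves the arm, as the interface text tells. Its arguments: {"type":"object","properties":{"plan":{"type":"array"},"hand":{"type":"number"},"grip_force":{"type":"number"}},"required":["plan"]}

```bash
mkdir -p pics
cat > h.py <<'E'
import numpy as np, cv2
from scipy.optimize import least_squares
from bench import bot
def proj(P,n):
    c=bot.get_calibration(n);R=cv2.Rodrigues(np.array(c["rvec"],float))[0]
    q=np.atleast_2d(P)@R.T+np.array(c["tvec"]).ravel();s=q[:,:2]/q[:,2:]
    s=s*(1+c["k1"]*(s**2).sum(1,keepdims=True))
    return s*[c["fx"],c["fy"]]+[c["cx"],c["cy"]]
def at_z(xy,n,z):
    return least_squares(lambda p:(proj([p[0],p[1],z],n)[0]-xy),[0.5,0.1]).x
def tri(a,b):
    r=least_squares(lambda p:np.r_[proj(p,"side")[0]-a,proj(p,"top")[0]-b],[0.5,0.1,0.05]);return r.x,np.abs(r.fun).max()
E
python3 - <<'E'
from h import *
s=bot.sense();print(s["time"],s["tool_pos"],s["ee_rot"],bot.tip_reach,s["finger_gap"])
D={}
for n in("side","top"):
    im=bot.snapshot(n).copy()
    for t in("holder","end_stop","jaw_plate","release_top","push_face","pot","carton","jar"):
        r=bot.landmark_of(t,n)
        if r:
            D[t,n]=r[0]["xy"];x,y=map(int,r[0]["xy"]);cv2.circle(im,(x,y),2,(0,0,255),-1);cv2.putText(im,t,(x+3,y),0,.35,(0,0,255))
            print(n,t,np.round(r[0]["xy"]),round(r[0]["p"],2))
    cv2.imwrite(f"pics/a_{n}.png",im)
Z=dict(holder=0,end_stop=.044,jaw_plate=.045,release_top=.06,push_face=.075,pot=.006,carton=0,jar=0)
for t,z in Z.items():
    print(t,[np.round(at_z(D[t,n],n,z),4) if (t,n) in D else None for n in("side","top")], tri(D[t,"side"],D[t,"top"]) if (t,"side") in D and (t,"top") in D else "")
E
```

```text
0.0 [0.2539237  0.59755314 0.24247371] [[-9.20381304e-01  3.91020918e-01 -9.47289985e-04]
 [ 3.91022058e-01  9.20378123e-01 -2.42107398e-03]
 [-7.48255903e-05 -2.59872250e-03 -9.99996621e-01]] 0.025 0.09307547349448232
side holder [338. 204.] 0.97
side end_stop [285. 194.] 0.67
side jaw_plate [361. 201.] 0.69
side release_top [345. 207.] 0.53
side push_face [333. 198.] 0.77
side pot [379. 205.] 0.76
side carton [244. 189.] 0.58
side jar [302. 252.] 0.7
top holder [352. 200.] 0.75
top end_stop [292. 195.] 0.89
top jaw_plate [371. 206.] 0.6
top release_top [352. 222.] 0.75
top push_face [343. 214.] 0.75
top pot [389. 208.] 0.64
top carton [254. 175.] 0.66
top jar [308. 260.] 0.56
holder [array([ 0.4453, -0.2657]), array([ 0.4496, -0.276 ])] (array([ 0.45138789, -0.27182484, -0.01063104]), np.float64(2.308568665979408))
end_stop [array([ 0.4528, -0.1572]), array([ 0.4586, -0.1514])] (array([ 0.45981824, -0.15382088,  0.0337652 ]), np.float64(1.527497238998194))
jaw_plate [array([ 0.4191, -0.3074]), array([ 0.4303, -0.3092])] (array([ 0.43272096, -0.31157941,  0.02257199]), np.float64(0.08839685132619479))
release_top [array([ 0.3995, -0.2706]), array([ 0.3987, -0.2697])] (array([ 0.3985478 , -0.27001281,  0.06161234]), np.float64(0.20852899765753818))
push_face [array([ 0.4146, -0.2502]), array([ 0.4143, -0.2512])] (array([ 0.41432729, -0.25062758,  0.07536314]), np.float64(0.26753686328970616))
pot [array([ 0.4275, -0.3495]), array([ 0.4308, -0.3501])] (array([ 0.43150272, -0.35107629, -0.00080223]), np.float64(0.037664638418732466))
carton [array([ 0.5057, -0.0696]), array([ 0.509 , -0.0687])] (array([ 0.51021878, -0.06821388, -0.00659547]), np.float64(0.23332658930760886))
jar [array([ 0.3432, -0.1792]), array([ 0.3268, -0.1786])] (array([ 0.32717839, -0.1793885 ,  0.03375048]), np.float64(0.17190610213134505))
```

Run:
```python
import cv2
a=[cv2.resize(cv2.imread(f"pics/a_{n}.png")[140:290,210:430],(800,545),interpolation=2) for n in("side","top")]
cv2.imwrite("pics/b1.png",a[0]);cv2.imwrite("pics/b2.png",a[1])
```

```text
(no output)
```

View pics/b1.png

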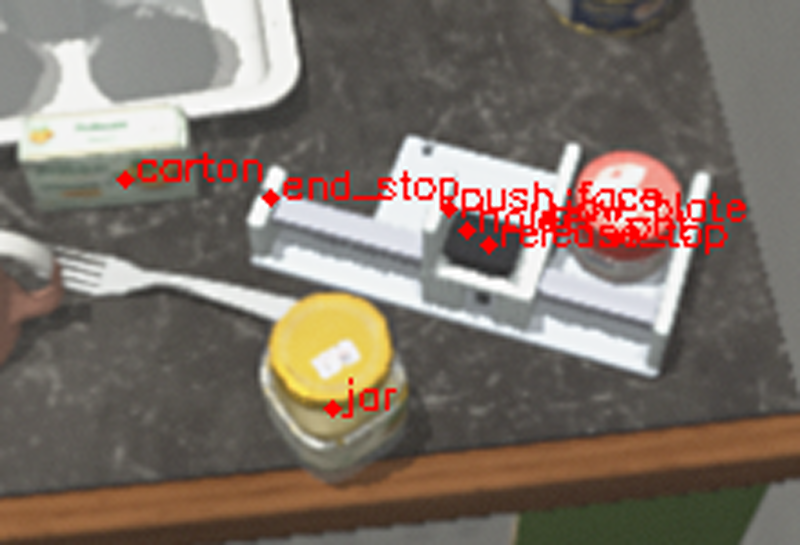

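View pics/b2.png

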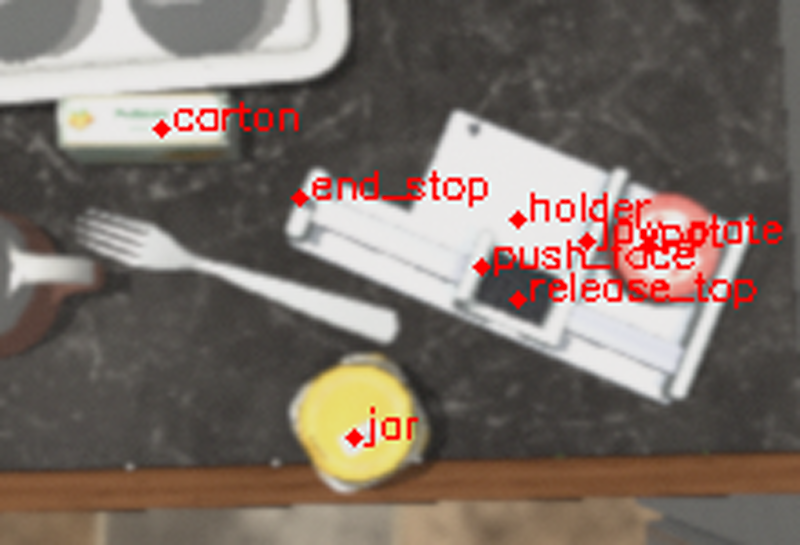

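Run:
```python
from h import *
f=lambda x,y:np.array([210+x/3.636,140+y/3.633])
for n,a,b in(("top",(288,242),(670,403)),("side",(250,264),(657,378))):
    A=at_z(f(*a),n,0.003);B=at_z(f(*b),n,.003);d=A-B;print(n,A,B,np.linalg.norm(d),np.degrees(np.arctan2(d[1],d[0])))
obs=[("top",(288,242),(-62,113,3)),("top",(670,403),(-62,-123,3)),("side",(250,264),(-62,113,0)),("side",(657,378),(-62,-123,0))]
O=[(n,f(*p),np.array(q)/1e3) for n,p,q in obs]
for n,p in(("side",(345,207)),("top",(352,222))):O.append((n,np.array(p),"rel"))
for n,p in(("side",(333,198)),("top",(343,214))):O.append((n,np.array(p),"pf"))
for n,p in(("side",(285,194)),("top",(292,195))):O.append((n,np.array(p),np.array([-.04,.108,.044])))
def res(v):
    x,y,t,r=v;c,s=np.cos(t),np.sin(t);o=[]
    for n,p,q in O:
        if isinstance(q,str): q=np.array([-.04,r,.06]) if q=="rel" else np.array([-.04,r+.022,.075])
        P=[x+c*q[0]-s*q[1],y+s*q[0]+c*q[1],q[2]];o.append(proj(P,n)[0]-p)
    return np.ravel(o)
r=least_squares(res,[.45,-.27,-.45,0],loss="soft_l1");x,y,t,ry=r.x
print(r.x,np.degrees(t));print(res(r.x).reshape(-1,2).round(1))
c,s=np.cos(t),np.sin(t)
print("rel",x-.04*c-s*ry,y-.04*s+c*ry,"ydir",-s,c)
```

```text
top [ 0.43922508 -0.14228828] [ 0.3412768  -0.35798034] 0.23689012745886315 65.57664568149386
side [ 0.43612338 -0.14064817] [ 0.33824201 -0.3559431 ] 0.23650088486039306 65.55162639917557
[ 0.44756781 -0.27023091 -0.42780844 -0.01858081] -24.511618262624076
[[-0.3  0.6]
 [-0.7  0.6]
 [ 0.6 -0.1]
 [-0.2 -0.2]
 [-0.5 -1.6]
 [ 0.6 -2.2]
 [ 0.7  0.4]
 [-0.4  0.7]
 [-1.3 -0.8]
 [ 2.   0.9]]
rel 0.403463959982069 -0.2705420523281447 ydir 0.4148777532877203 0.9098771619438162
```

```bash
cat >> h.py <<'E'
def roll(p,R,rows):
    p=np.array(p);R=np.array(R)
    out=[]
    for t,w in rows:
        p=p+R@(np.array(t)/100);c,s=np.cos(w),np.sin(w);R=R@np.array([[c,-s,0],[s,c,0],[0,0,1]]);out.append(p)
    return p,R,np.array(out)
def to(target):
    s=bot.sense();print(s["time"],s["tool_pos"],"cm in tool:",(np.array(s["ee_rot"]).T@(np.array(target)-s["tool_pos"])*100).round(2), "F",np.round(s["force"],1),"yaw of y",np.degrees(np.arctan2(s["ee_rot"][1,1],s["ee_rot"][0,1])).round(1),"gap",s["finger_gap"])
E
python3 - <<'E'
from h import *
s=bot.sense();T=np.array([.4035,-.2705])
r=least_squares(lambda v:roll(s["tool_pos"],s["ee_rot"],[((v[0],v[1],0),1.597/24)]*24)[0][:2]-T,[-4,-.7]);print(r.x)
v=r.x.round(2);p,R,o=roll(s["tool_pos"],s["ee_rot"],[((v[0],v[1],0.2),.0665)]*24);print(p,R.round(3));print(o[::3].round(3),np.linalg.norm(o[::3,:2],axis=1).round(3))
E
```

```text
[-3.98226795 -0.94746849]
[ 0.40324275 -0.27031324  0.19565486] [[ 0.414  0.91  -0.   ]
 [ 0.91  -0.414  0.   ]
 [ 0.    -0.    -1.   ]]
[[ 0.287  0.574  0.242]
 [ 0.375  0.489  0.236]
 [ 0.445  0.388  0.23 ]
 [ 0.493  0.275  0.224]
 [ 0.517  0.155  0.218]
 [ 0.518  0.032  0.212]
 [ 0.494 -0.088  0.206]
 [ 0.447 -0.201  0.2  ]] [0.642 0.616 0.59  0.564 0.54  0.519 0.502 0.49 ]
```

Run:
```python
from h import *
s=bot.sense();T=np.array([.4035,-.2705])
f=lambda v,z=0,w=1.597/24:roll(s["tool_pos"],s["ee_rot"],[((v[0],-1.7,z),w)]*10+[((v[0],v[1],z),w)]*14)
r=least_squares(lambda v:f(v)[0][:2]-T,[-4,-.7]);print(r.x)
p,R,o=f(r.x.round(2),.2,.0665);print(p);print(o[::3].round(3),np.linalg.norm(o[::3,:2],axis=1).round(3))
```

```text
[-3.72222786 -0.4301641 ]
[ 0.40375102 -0.27007064  0.19565486]
[[ 0.282  0.568  0.242]
 [ 0.352  0.467  0.236]
 [ 0.4    0.355  0.23 ]
 [ 0.426  0.235  0.224]
 [ 0.461  0.129  0.218]
 [ 0.475  0.017  0.212]
 [ 0.466 -0.094  0.206]
 [ 0.436 -0.202  0.2  ]] [0.634 0.585 0.535 0.486 0.479 0.475 0.476 0.481]
```

>>> send_rows(plan=[{"translation": [-3.72,-1.7,0.2],"twist": 0.0665},{"translation": [-3.72,-1.7,0.2],"twist": 0.0665},{"translation": [-3.72,-1.7,0.2],"twist": 0.0665},{"translation": [-3.72,-1.7,0.2],"twist": 0.0665},{"translation": [-3.72,-1.7,0.2],"twist": 0.0665},{"translation": [-3.72,-1.7,0.2],"twist": 0.0665},{"translation": [-3.72,-1.7,0.2],"twist": 0.0665},{"translation": [-3.72,-1.7,0.2],"twist": 0.0665},{"translation": [-3.72,-1.7,0.2],"twist": 0.0665},{"translation": [-3.72,-1.7,0.2],"twist": 0.0665}], hand=1, grip_force=10)

```text
time: 1.9
tool_pos: [0.4263, 0.2335, 0.2239]
ee_rot: [[-0.48, 0.877, 0.001], [0.877, 0.48, 0.0], [-0.0, 0.001, -1.0]]
force: [1.3, -0.1, 0.6]
finger_gap: 0.0173
gripper_force: 0.0
```

>>> send_rows(plan=[{"translation": [-3.72,-0.43,0.2],"twist": 0.0665},{"translation": [-3.72,-0.43,0.2],"twist": 0.0665},{"translation": [-3.72,-0.43,0.2],"twist": 0.0665},{"translation": [-3.72,-0.43,0.2],"twist": 0.0665},{"translation": [-3.72,-0.43,0.2],"twist": 0.0665},{"translation": [-3.72,-0.43,0.2],"twist": 0.0665},{"translation": [-3.72,-0.43,0.2],"twist": 0.0665},{"translation": [-3.72,-0.43,0.2],"twist": 0.0665},{"translation": [-3.72,-0.43,0.2],"twist": 0.0665},{"translation": [-3.72,-0.43,0.2],"twist": 0.0665}])

```text
time: 2.9
tool_pos: [0.4588, -0.1326, 0.2039]
ee_rot: [[0.162, 0.987, 0.001], [0.987, -0.162, -0.0], [-0.0, 0.001, -1.0]]
force: [0.5, 0.3, -0.8]
finger_gap: 0.0002
gripper_force: 0.0
```

>>> send_rows(plan=[{"translation": [-3.72,-0.43,0.2],"twist": 0.0665},{"translation": [-3.72,-0.43,0.2],"twist": 0.0665},{"translation": [-3.72,-0.43,0.2],"twist": 0.0665},{"translation": [-3.72,-0.43,0.2],"twist": 0.0665},{"translation": [0,0,0],"twist": 0},{"translation": [0,0,0],"twist": 0},{"translation": [0,0,0],"twist": 0}])

```text
time: 3.6
tool_pos: [0.4046, -0.2688, 0.1956]
ee_rot: [[0.412, 0.911, 0.0], [0.911, -0.412, 0.001], [0.001, 0.0, -1.0]]
force: [0.4, -0.8, 0.8]
finger_gap: 0.0005
gripper_force: 0.0
```

Run:
```python
from h import *
to([.4035,-.2705,.0545+.025])
s=bot.sense();tip=s["tool_pos"]+s["ee_rot"][:,2]*.025
for n in("side","top"):
    im=bot.snapshot(n).copy();print(n,proj(tip,n)[0]);cv2.imwrite(f"pics/c_{n}.png",im)
    print([ (t,np.round(r[0]["xy"]),round(r[0]["p"],2)) for t in("release_top","push_face") for r in[bot.landmark_of(t,n)] if r])
cv2.imwrite("pics/c.png",np.vstack([cv2.resize(cv2.imread(f"pics/c_{n}.png")[150:250,270:470],(600,300),interpolation=2) for n in("side","top")]))
```

```text
3.6 [ 0.40460741 -0.26878088  0.19564375] cm in tool: [-0.22 -0.03 11.61] F [ 0.4 -0.8  0.8] yaw of y -24.3 gap 0.0004753400537193923
side [346.03330633 171.51176906]
[('release_top', array([343., 203.]), 0.81), ('push_face', array([332., 199.]), 0.91)]
top [355.90977254 213.9035172 ]
[]
```

View pics/c.png

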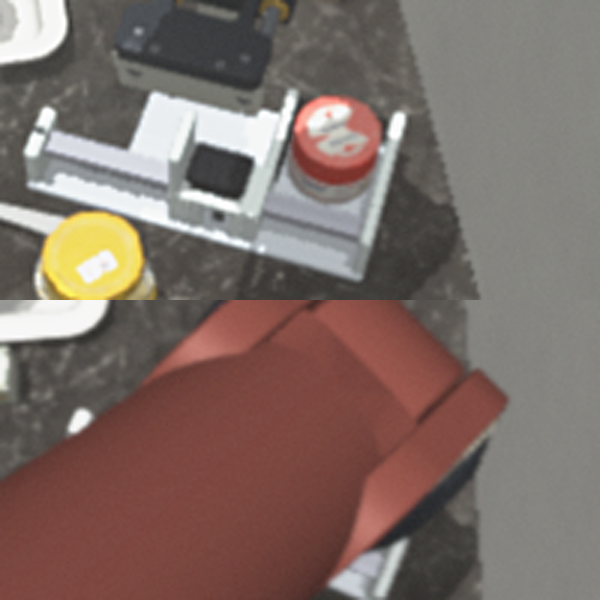

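The side view shows the fingers above the pad, with the pad at about (343,207) matching the measurement. The arm hides the holder in the top view.

>>> send_rows(plan=[{"translation": [-0.1,-0.1,2.0],"twist": 0},{"translation": [-0.1,-0.1,2.5],"twist": 0},{"translation": [0,0,2.5],"twist": 0},{"translation": [0,0,2.0],"twist": 0},{"translation": [0,0,1.0],"twist": 0},{"translation": [0,0,0],"twist": 0},{"translation": [0,0,0],"twist": 0}])

```text
time: 4.6
tool_pos: [0.4015, -0.2714, 0.0962]
ee_rot: [[0.414, 0.91, 0.001], [0.91, -0.414, -0.001], [-0.0, 0.001, -1.0]]
force: [0.1, 0.0, 0.2]
finger_gap: 0.0007
gripper_force: 0.0
```

>>> send_rows(plan=[{"translation": [0,0,0.4],"twist": 0},{"translation": [0,0,0.4],"twist": 0},{"translation": [0,0,0.3],"twist": 0},{"translation": [0,0,0.3],"twist": 0},{"translation": [0,0,0.2],"twist": 0},{"translation": [0,0,0],"twist": 0},{"translation": [0,0,0],"twist": 0}])

```text
time: 5.3
tool_pos: [0.4016, -0.2712, 0.0799]
ee_rot: [[0.414, 0.91, 0.001], [0.91, -0.414, -0.0], [0.0, 0.001, -1.0]]
force: [-0.2, -0.1, 4.8]
finger_gap: 0.0006
gripper_force: 2.3
```

Run:
```python
from h import *
to([.441,-.1885,.0545+.025])
cv2.imwrite("pics/d.png",cv2.resize(bot.snapshot("side")[150:250,270:430],(800,500),interpolation=2))
```

```text
5.3 [ 0.40161953 -0.27121718  0.07989986] cm in tool: [9.16 0.16 0.04] F [-0.2 -0.1  4.8] yaw of y -24.5 gap 0.0005540699150744146
```

View pics/d.png

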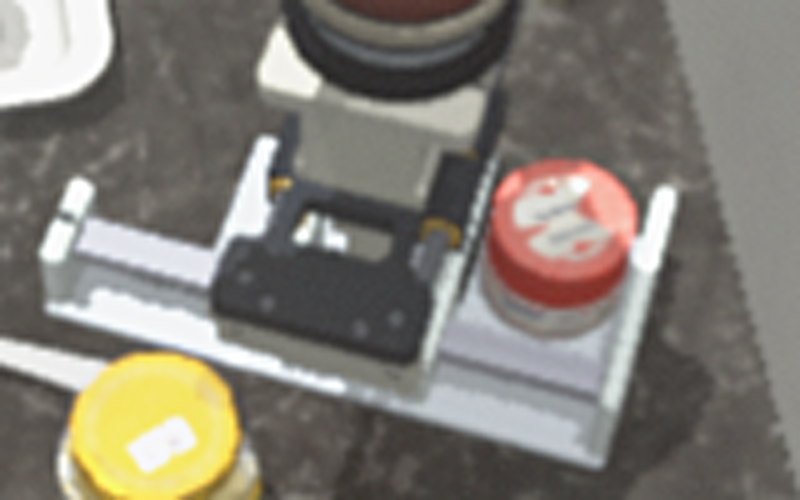

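The hand is on the pad. The 4.8 N reading means about 7 mm of travel, so the release is free. Next I push along tool +x.

>>> send_rows(plan=[{"translation": [0.5,0,0.1],"twist": 0},{"translation": [0.5,0,0],"twist": 0},{"translation": [0.5,0,0],"twist": 0},{"translation": [1,0,0],"twist": 0},{"translation": [1,0,0],"twist": 0},{"translation": [1,0,0],"twist": 0},{"translation": [1,0,0],"twist": 0},{"translation": [1,0,0],"twist": 0}])

```text
time: 6.15
tool_pos: [0.4284, -0.211, 0.0787]
ee_rot: [[0.414, 0.91, -0.0], [0.91, -0.414, -0.0], [-0.0, 0.0, -1.0]]
force: [-1.5, -4.1, 4.3]
finger_gap: 0.0002
gripper_force: 3.1
```

>>> send_rows(plan=[{"translation": [1,0,0],"twist": 0},{"translation": [1,0,0],"twist": 0},{"translation": [0.5,0,0],"twist": 0},{"translation": [0,0,0],"twist": 0},{"translation": [0,0,0],"twist": 0}])

```text
time: 6.65
tool_pos: [0.4393, -0.1872, 0.0786]
ee_rot: [[0.412, 0.911, 0.001], [0.911, -0.412, 0.003], [0.003, -0.001, -1.0]]
force: [2.4, -0.1, 4.7]
finger_gap: 0.0005
gripper_force: 2.4
```

>>> send_rows(plan=[{"translation": [0.3,0,0],"twist": 0},{"translation": [0.3,0,0],"twist": 0},{"translation": [0.2,0,0],"twist": 0},{"translation": [0.0,0,0],"twist": 0},{"translation": [0,0,0],"twist": 0}])

```text
time: 7.15
tool_pos: [0.4416, -0.1821, 0.0787]
ee_rot: [[0.414, 0.91, -0.0], [0.91, -0.414, -0.0], [-0.0, 0.0, -1.0]]
force: [0.2, -3.9, 4.5]
finger_gap: 0.0005
gripper_force: 2.7
```

Run:
```python
from h import *
to([.441,-.1885,.0545+.025])
cv2.imwrite("pics/e.png",cv2.resize(bot.snapshot("side")[150:250,270:430],(800,500),interpolation=2))
```

```text
7.15 [ 0.44161176 -0.1821411   0.07868711] cm in tool: [-0.6   0.21 -0.08] F [ 0.2 -3.9  4.5] yaw of y -24.5 gap 0.0004553108659132637
```

View pics/e.png

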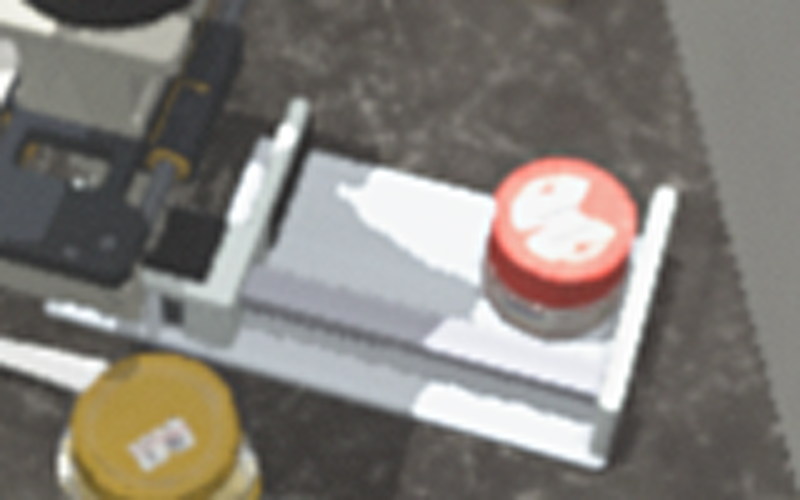

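The jaw has moved far back with the fingers still on the pad, at about (200,240) in the crop. I'll keep pushing until the end stop resists.

>>> send_rows(plan=[{"translation": [0.3,0,0],"twist": 0},{"translation": [0.3,0,0],"twist": 0},{"translation": [0.0,0,0],"twist": 0},{"translation": [0,0,0],"twist": 0}])

```text
time: 7.6
tool_pos: [0.4445, -0.1758, 0.0786]
ee_rot: [[0.413, 0.911, 0.0], [0.911, -0.413, 0.001], [0.001, -0.0, -1.0]]
force: [0.4, -3.3, 4.5]
finger_gap: 0.0006
gripper_force: 2.4
```

>>> send_rows(plan=[{"translation": [0.3,0,0],"twist": 0},{"translation": [0.0,0,0],"twist": 0},{"translation": [0,0,0],"twist": 0}])

```text
time: 7.9
tool_pos: [0.4451, -0.1746, 0.0787]
ee_rot: [[0.415, 0.91, -0.0], [0.91, -0.415, -0.002], [-0.002, 0.0, -1.0]]
force: [-0.6, -5.5, 5.3]
finger_gap: 0.0001
gripper_force: 3.9
```

>>> send_rows(plan=[{"translation": [0.4,0,0],"twist": 0},{"translation": [0.0,0,0],"twist": 0},{"translation": [0,0,0],"twist": 0}])

```text
time: 8.2
tool_pos: [0.4451, -0.1744, 0.0787]
ee_rot: [[0.418, 0.909, -0.002], [0.908, -0.418, -0.006], [-0.007, 0.001, -1.0]]
force: [-3.2, -11.6, 3.8]
finger_gap: 0.0006
gripper_force: 8.7
```

>>> send_rows(plan=[{"translation": [0.4,0,0],"twist": 0},{"translation": [0.0,0,0],"twist": 0},{"translation": [0,0,0],"twist": 0}])

```text
time: 8.5
tool_pos: [0.4451, -0.1743, 0.0787]
ee_rot: [[0.421, 0.907, -0.003], [0.907, -0.421, -0.011], [-0.012, 0.002, -1.0]]
force: [-7.5, -18.0, 3.2]
finger_gap: 0.0007
gripper_force: 13.2
```

Hard stop: 18 N with no further motion. I'll relieve the push, lift straight up and withdraw.

>>> send_rows(plan=[{"translation": [-0.5,0,0],"twist": 0},{"translation": [0,0,-1],"twist": 0},{"translation": [0,0,-2],"twist": 0},{"translation": [0,0,-3],"twist": 0},{"translation": [0,0,-3],"twist": 0},{"translation": [0,0,-3],"twist": 0},{"translation": [0,0,-2],"twist": 0}])

```text
time: 9.2
tool_pos: [0.4461, -0.1683, 0.2193]
ee_rot: [[0.412, 0.911, -0.002], [0.911, -0.412, 0.004], [0.002, -0.004, -1.0]]
force: [-0.1, -0.7, 0.2]
finger_gap: 0.0008
gripper_force: 0.0
```

>>> send_rows(plan=[{"translation": [3,0,0],"twist": -0.05},{"translation": [4,0,0],"twist": -0.06},{"translation": [4,0,0],"twist": -0.06},{"translation": [4,0,0],"twist": -0.06},{"translation": [4,0,0],"twist": -0.06},{"translation": [4,0,0],"twist": -0.06},{"translation": [4,0,0],"twist": -0.06},{"translation": [3,0,0],"twist": -0.06},{"translation": [0,0,0],"twist": 0},{"translation": [0,0,0],"twist": 0}])

```text
time: 10.2
tool_pos: [0.5113, 0.1204, 0.2174]
ee_rot: [[-0.046, 0.999, -0.005], [0.999, 0.046, -0.0], [0.0, -0.005, -1.0]]
force: [0.8, -1.0, 0.2]
finger_gap: 0.0005
gripper_force: 0.0
```

Run:
```python
from h import *
to([.441,-.1885,.2])
for n in("side","top"):
    cv2.imwrite(f"pics/f_{n}.png",cv2.resize(bot.snapshot(n)[140:290,210:430],(550,300) ,interpolation=2))
    for t in("end_stop","release_top","push_face","pot","carton","jar"):
        r=bot.landmark_of(t,n)
        if r:print(n,t,np.round(r[0]["xy"]),round(r[0]["p"],2))
cv2.imwrite("pics/f.png",np.vstack([cv2.imread(f"pics/f_{n}.png") for n in("side","top")]))
```

```text
10.2 [0.51134598 0.12040249 0.21740714] cm in tool: [-30.54  -8.43   1.78] F [ 0.8 -1.   0.2] yaw of y 2.6 gap 0.0004967362467172773
side end_stop [283. 193.] 0.79
side release_top [300. 192.] 0.74
side push_face [287. 184.] 0.81
side pot [381. 206.] 0.56
side carton [245. 189.] 0.92
side jar [302. 253.] 0.96
top end_stop [292. 195.] 0.86
top release_top [307. 206.] 0.66
top push_face [299. 196.] 0.61
top pot [388. 208.] 0.84
top jar [309. 259.] 0.91
```

View pics/f.png

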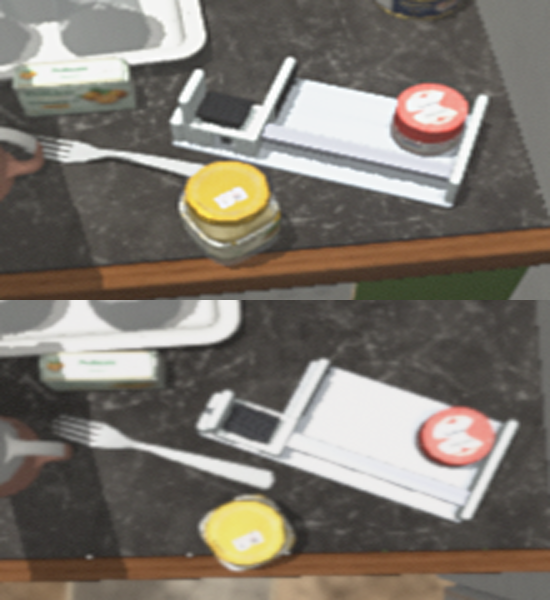

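Both views show the carriage against the end stop (push wall at about (287,184) in the side view). The pot, carton and jar have not moved, and the hand is clear.

```bash
python3 -c "
from bench import bot
print(bot.job_done())"
```

```text
the job is handed in; nothing more can be done
None
```

I pressed the release pad and pushed the jaw back until it stopped hard against the end stop. The hand is clear, the pot, carton and jar look unmoved in both views, and the job was handed in at about 10.5 s; no verdict was returned.

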